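# Move three repair boards on to their next station

### The job

Move the three circuit boards round: the board with the square finned heat sink goes from the preheater to the fan to cool, the one with the round can goes from the fan to the test holder's rails, and the one with the long narrow bar goes from the holder to the preheater. Every station is taken, so park one board on the empty foam pad on the way. Set the boards down, never drop them; each must end lying flat in the middle of its station with its edges parallel to the station's edges (either way round), and leave the vial, the tub and the bottle standing where they are.

Things in the scene. Friction and masses are not known exactly. Their poses are not given: they have to be found in the camera images.
- fin_board: Loose green circuit board, 80 x 70 mm (x by y), 3 mm thick. In its middle stands a square finned aluminium heat sink, 40 x 40 mm, its top 33 mm above the underside (fins along x): lift it by that, fingers closing along y. Other parts rise 4 mm at most. Origin: centre of the underside, below that part; z up. About 160 g, +-40 %. Starts on the preheater, turned up to 20 degrees.
- can_board: Loose green circuit board, 90 x 60 mm (x by y), 3 mm thick. In its middle stands a single upright round aluminium capacitor can, 30 mm in diameter, its top 38 mm above the underside: lift it by that, fingers closing along y. Other parts rise 5 mm at most. Origin: centre of the underside, below that part; z up. About 140 g, +-40 %. Starts on the fan, turned up to 20 degrees.
- bar_board: Loose green circuit board, 100 x 60 mm (x by y), 3 mm thick. In its middle stands a long narrow solid aluminium heat-sink bar, 64 mm along x, 14 mm thick in y, its top 33 mm above the underside: lift it by that, fingers closing along y. Other parts rise 5 mm at most. Origin: centre of the underside, below that part; z up. About 150 g, +-40 %. Starts on the holder, turned up to 20 degrees.
- preheater: Fixed board preheater: grey box with a dark steel heating plate on top showing terracotta heating bars, knob and display on its -x side. 140 x 120 mm (x by y), flat top 40 mm above the bench; the plate is 120 x 100 mm. Origin: centre of its underside, on the bench; its axes lie along its edges, z up.
- fan: Fixed cooling fan lying flat: square black frame 120 x 120 mm with a round wire grill over grey blades; a board lies on its flat top, 25 mm above the bench (solid all over). Origin: centre of its underside, on the bench; its axes lie along its edges, z up.
- holder: Fixed board test holder: aluminium base plate 130 x 110 x 8 mm (x, y, z) with two upright steel rails along y, 12 mm wide and 100 mm long, centred 20 mm either side of the middle in x. A board lies flat across both; their tops are 30 mm above the bench. A black block at the +x edge is lower, 18 mm. Origin: centre of its underside, on the bench; axes along its edges, z up.
- pad: Fixed grey foam pad (it does not give), empty at the start, the free spot: 120 x 100 mm (x by y), flat top 10 mm above the bench. Origin: centre of its underside, on the bench; axes along its edges, z up.
- vial: Small loose closed jar, 28 mm in diameter, 55 mm high, white cap. A bystander. Origin: centre of its underside.
- tub: Wide loose closed tub, 60 mm in diameter, 55 mm high, green lid. A bystander. Origin: centre of its underside.
- flask: Loose closed glass bottle with yellow cap, 52 mm in diameter, 105 mm high. A bystander, the tallest thing near the work; elsewhere on the mat stands a solder spool 60 mm across and 38 mm high. Origin: centre of its underside.
There are look-alikes about, which are no part of the job. Leave any blue look-alike of the fin_board alone.

How it is judged:
By the outcome, as a careful person would: the job done as asked, in the order asked, and still so for the second after the job is handed in, with the robot touching nothing.
It also fails if it takes over 125 s, if anything falls off the work surface, if the arm or the gripper's body presses on something with over 40 N, if the wrist force passes 120 N, or if a joint passes its speed limit or range.

### The arm

A 6-joint arm with a two-finger parallel gripper is mounted at the origin on the work surface. World frame = base frame: x ahead of the robot, y to its left, z up, the work surface at z = 0. Lengths are in m, angles in rad, forces in N, time in s.
With the tool pointing down it reaches from about 0.325 to 0.9 m from the base axis. Payload 6.1 kg.
Tool frame: the origin (TCP) lies midway between the tips of the shut fingers; the grasp point (between the pads) lies manip.grasp_offset behind it (manip.grasp_offset is the distance from the TCP to the grasp point, in m); z points along the fingers, y is the line along which they close (so a half turn about z gives the same grasp; the last joint's range is limited). The gripper opens to 87 mm and grips with 3 to 60 N. Pads are 19 mm wide; open, the fingers measure 117 mm over their backs; the gripper's body (75 mm by 190 mm) begins 51 mm behind the grasp point.
Start: joints at [-1.284, 0.22, 1.526, -0, 1.395, -0.126], TCP at [0.251, -0.572, 0.223] pointing down, gripper open.
Joint ranges: [-2.98, 2.98], [-0.91, 2.08], [0.09, 2.57], [-1.24, 4.39], [0.2, 2.65], [-2.68, 2.68]. Speed limits (rad/s): [2.57, 2.57, 3.01, 3.14, 3.14, 3.14].

### API

Orientations are given as a rotation vector (axis times angle).
In Python, from plant import manip gives the robot as it stands.
- The arm moves only by the shell command python3 -m pendant 'ROWS' [OPENING] [FORCE]. ROWS is JSON, a list of rows, each a list of 2 entries, a list of its own where there are three numbers: the shift along the tool's x, y, z in cm, then the turn about the tool's z in degrees. In form: [[[tx, ty, tz], turn], ...]. A call has exactly 10 rows; each row is the pose to reach, as a shift and turn from the pose commanded when the call began, along the tool's axes at that moment; what a row does not reach only later rows make up. A row lasts 1/10 s, in which the tool goes at most 50 mm and 8.59 degrees, less where a joint would pass 70% of its speed; a pose out of reach is approached as far as the arm can. A call with a gripper value outside its range is refused whole. OPENING is the opening, from 0 (shut) to 1 (fully open), set as the call begins (- or left out, the last holds). The fingers move at their own pace and stop on an object; FORCE is the grip in N (left out, the last holds). Time passes only in rows, so rows that repeat a pose let the fingers close, or fill a call up. It gives the time, the measured TCP pose, the force, the opening and the grip force at its end, in the units of the state.
- manip.get_obs(): the state, without advancing time (a new reading comes with each control period).
- manip.capture(name): name is "side" or "top" or "wrist"; returns the picture (420x560x3 uint8, red, green, blue); there is no depth.
- manip.get_calibration(name): a dict with "fx", "fy", "cx", "cy" (pixels), "dist_coeffs" ([k1, k2, p1, p2, k3] as OpenCV has them; the pictures are not rectified), "extrinsics" (4x4, takes a point from camera to world coordinates). Camera axes: x right, y down, z forward; pixel columns grow to the right and rows downward; lengths in m; the calibration is good to about 2 mm. A picture is of the moment at which its call begins: read the wrist's pose just before it. get_calibration takes no time and is no camera call; for the wrist camera it gives the pose at the moment of the call.
- manip.close_job(): hands the job in; it is judged then, once.
The state is a dict: "time": time; "joints": joint angles; "qd": joint speeds; "effort": joint torques, N m; "position": TCP position; "tool_rot": TCP orientation; "ft_force": force on the tool from outside, world axes, zero at the start; "wrist_torque": the same for the moment, N m; "gripper_width": finger opening in m; "grip_force": force on a finger pad.
Only numpy, scipy, OpenCV 4.12 (cv2) and the standard library are available. Lean on these libraries where they do the work, as an engineer would, in place of code of your own. Each camera call takes 0.05 s, during which the arm holds its last target. There are 200 camera calls.

## Working session

There is one attempt and no reset: what is moved stays moved. The work goes in short steps, Python scripts to look and compute and a shell command to move; the robot and the scene stay as the last step left them, time stands still between calls to the robot, and variables do not carry over. Pictures are saved under pics/ and viewed, at most 16 in all, crops included, and the job is handed in when it is done.

```bash
mkdir -p pics; ls; python3 - <<'E'
from plant import manip
import cv2, numpy as np
o=manip.get_obs()
print(o['time'],o['position'],o['tool_rot'],o['gripper_width'],manip.grasp_offset)
for n in("top","side"):
    im=manip.capture(n); cv2.imwrite(f"pics/{n}0.png",im[:,:,::-1])
    c=manip.get_calibration(n); print(n,c['fx'],c['cx'],c['cy'],c['dist_coeffs'],np.round(c['extrinsics'],3).tolist())
print(np.round(manip.get_calibration("wrist")['extrinsics'],3).tolist())
E
```

```text
pics
0.0 [ 0.25055043 -0.57190753  0.22143318] [-3.07303590e+00 -6.43447613e-01  2.60669724e-04] 0.08721358551354771 0.0187
top 516.5584358683747 278.09279084580373 211.0549205691146 [0.06225076 0.         0.         0.         0.        ] [[-0.018, -0.985, 0.173, 0.337], [-0.999, 0.023, 0.028, 0.047], [-0.032, -0.172, -0.985, 1.136], [0.0, 0.0, 0.0, 1.0]]
side 529.5679398569212 276.1934990463782 210.67452095513343 [-0.13021133  0.          0.          0.          0.        ] [[-0.81, -0.31, 0.498, -0.144], [-0.587, 0.422, -0.691, 0.976], [0.004, -0.852, -0.524, 0.738], [0.0, 0.0, 0.0, 1.0]]
[[0.4, -0.889, -0.223, 0.311], [-0.917, -0.388, -0.096, -0.545], [-0.001, 0.243, -0.97, 0.385], [0.0, 0.0, 0.0, 1.0]]
```

View pics/top0.png

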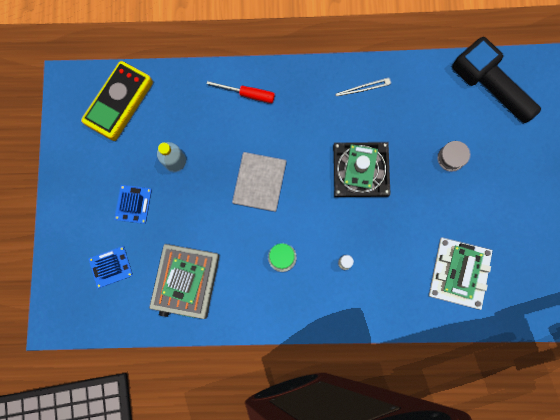

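View pics/side0.png

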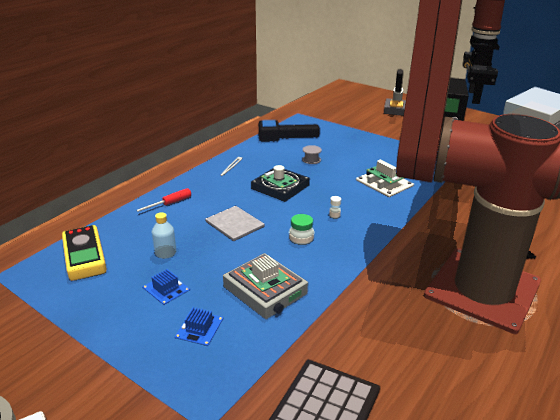

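The top view shows the preheater with a green board at (184,282), the fan at (361,169), the holder at (462,272) and the pad at (259,181). It also shows the flask at (171,156), the tub at (282,257) and the vial at (346,262).

The finned candidates are at (184,282), green on the preheater, and at (132,203) and (110,267), both blue on the mat. The green one fits the description. I'll confirm it in a crop and cast rough positions.

```bash
cat > h.py <<'E'
import cv2, numpy as np, json
from scipy.spatial.transform import Rotation as Ro
from plant import manip
def cast(px,z,c):
    """pixels (N,2) -> world xyz on plane z"""
    K=np.array([[c['fx'],0,c['cx']],[0,c['fy'],c['cy']],[0,0,1.]])
    p=cv2.undistortPoints(np.array(px,float).reshape(-1,1,2),K,np.array(c['dist_coeffs'],float)).reshape(-1,2)
    E=np.array(c['extrinsics']); d=np.c_[p,np.ones(len(p))]@E[:3,:3].T; o=E[:3,3]
    return o+d*((z-o[2])/d[:,2])[:,None]
def rect(mask,z,c):
    """largest blob's min-area rectangle on plane z: centre, sizes, angle of long side (deg)"""
    cs=max(cv2.findContours(mask.astype(np.uint8),cv2.RETR_EXTERNAL,cv2.CHAIN_APPROX_NONE)[0],key=cv2.contourArea)
    w=cast(cs.reshape(-1,2),z,c)[:,:2]
    return fit(w)
def fit(w):
    (c,s,a)=cv2.minAreaRect((np.asarray(w)*1000).astype(np.float32))
    if s[0]<s[1]: s=s[::-1]; a+=90
    return np.round(np.array(c)/1000,4),np.round(s,1),round((a+90)%180-90,1)
def goto(x,y,z,yaw=None):
    """tool shift (cm) and turn (deg) to put TCP at x,y,z with the closing line (tool y) at yaw deg (mod 180)"""
    o=manip.get_obs(); R=Ro.from_rotvec(o['tool_rot']).as_matrix()
    s=R.T@(np.array([x,y,z])-o['position'])*100
    cur=np.degrees(np.arctan2(R[1,1],R[0,1])); t=0
    if yaw is not None: t=-((yaw-cur+90)%180-90)
    print('t',round(o['time'],2),'pos',np.round(o['position'],4),'yaw',round(cur,1),'tilt',np.round(R[:2,2],4),'j6',round(o['joints'][5],2),'shift cm',np.round(s,2),'turn',round(t,1))
def snap(n,f):
    c=manip.get_calibration(n); im=manip.capture(n)[:,:,::-1].copy(); cv2.imwrite(f'pics/{f}.png',im); 
    json.dump({k:np.asarray(v).tolist() for k,v in c.items()},open(f'pics/{f}.json','w')); return im,c
E
python3 - <<'E'
from h import *
c=manip.get_calibration('top'); im=cv2.imread('pics/top0.png')
for n,p,z in[('pre',(184,282),.04),('fan',(361,169),.025),('can',(362,163),.063),('holder',(462,272),.03),('pad',(259,181),.01),('tub',(282,257),.055),('vial',(346,262),.055),('flask',(165,149),.105)]: print(n,np.round(cast([p],z,c)[0],3))
cv2.imwrite('pics/crop0.png',cv2.resize(im[180:330,80:230],None,fx=4,fy=4,interpolation=cv2.INTER_CUBIC))
# pad / holder rect
hsv=cv2.cvtColor(im,cv2.COLOR_BGR2HSV)
m=(hsv[...,1]<70)&(hsv[...,2]>90); pm=np.zeros_like(m); pm[145:220,225:295]=m[145:220,225:295]; print('pad',rect(pm,.01,c))
E
python3 -c "
from h import *; goto(0.32,-.34,.25,90)"
```

```text
pre [0.382 0.279 0.04 ]
fan [ 0.622 -0.106  0.025]
can [ 0.625 -0.103  0.063]
holder [ 0.393 -0.304  0.03 ]
pad [0.604 0.12  0.01 ]
tub [0.429 0.071 0.055]
vial [ 0.416 -0.062  0.055]
flask [0.655 0.309 0.105]
pad (array([0.604 , 0.1204]), array([120.1, 100.1]), -12.4)
t 0.1 pos [ 0.2506 -0.572   0.2215] yaw -66.4 tilt [-0.0005  0.0017] j6 -0.13 shift cm [ 15.67 -18.47  -2.81] turn 23.6
```

View pics/crop0.png

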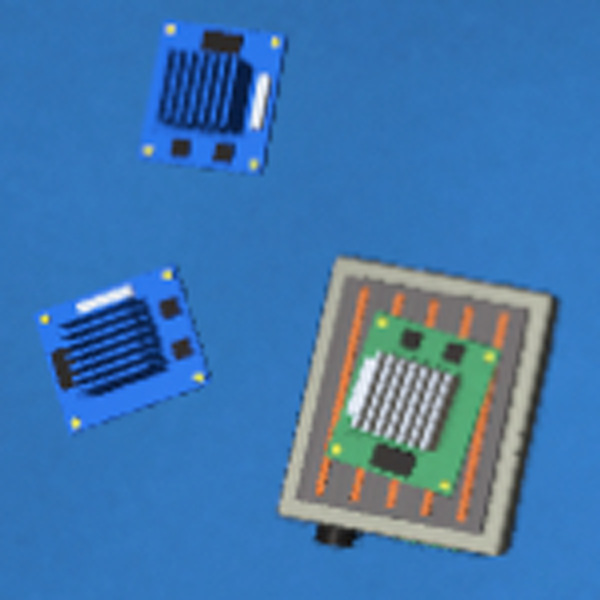

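The crop confirms it: the green board with silver fins on the terracotta-barred preheater is the fin_board, and the two blue ones stay put. Next I'll hover over the holder.

```bash
python3 -c "
from h import *; goto(0.393,-.304,.25,77)"
```

```text
t 0.1 pos [ 0.2506 -0.572   0.2215] yaw -66.4 tilt [-0.0005  0.0017] j6 -0.13 shift cm [ 23.8  -18.84  -2.81] turn 36.6
```

```bash
python3 -m pendant '[[[3.5,-2.8,-2.8],5],[[7,-5.6,-2.8],10],[[10.5,-8.4,-2.8],15],[[14,-11.2,-2.8],21],[[17.5,-14,-2.8],27],[[21,-16.8,-2.8],33],[[23.8,-18.8,-2.8],36.6],[[23.8,-18.8,-2.8],36.6],[[23.8,-18.8,-2.8],36.6],[[23.8,-18.8,-2.8],36.6]]' 1 20; python3 - <<'E'
from h import *
im,c=snap('wrist','w1'); goto(0.393,-.304,.25,77); print(c['dist_coeffs'],c['fx'])
E
```

```text
time: 1.1
position: [0.3929, -0.3054, 0.2503]
tool_rot: [3.121, -0.354, -0.001]
ft_force: [0.6, -0.9, 0.7]
gripper_width: 0.0872
grip_force: 0.0
t 1.15 pos [ 0.3928 -0.3057  0.2503] yaw -103.0 tilt [-0.0005  0.    ] j6 0.98 shift cm [-0.01 -0.17  0.03] turn 0.0
[-0.02072484  0.          0.          0.          0.        ] 296.18382189526534
```

View pics/w1.png

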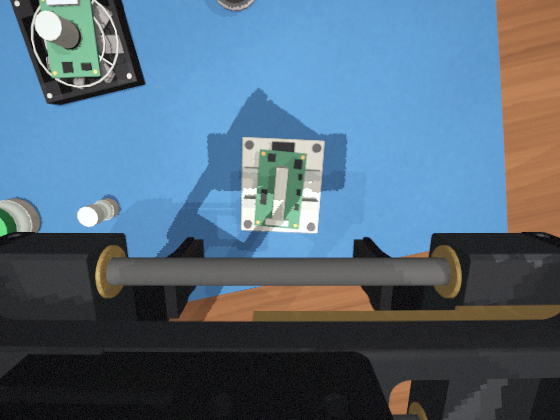

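The wrist view shows the holder at about (282,185), with the green bar board on it at (281,188) and its light bar near (281,195). I'll measure both by mask.

```bash
cat >> h.py <<'E'
def green(im,roi,z,c):
    hsv=cv2.cvtColor(im,cv2.COLOR_BGR2HSV); m=cv2.inRange(hsv,(50,70,40),(88,255,255)); return rect(crop(m,roi),z,c)
def crop(m,roi):
    q=np.zeros(m.shape,np.uint8); x0,y0,x1,y1=roi; q[y0:y1,x0:x1]=m[y0:y1,x0:x1]>0; return q
def notblue(im,roi,z,c):
    hsv=cv2.cvtColor(im,cv2.COLOR_BGR2HSV); m=255-cv2.inRange(hsv,(98,120,0),(122,255,255))
    return rect(cv2.morphologyEx(crop(m,roi),cv2.MORPH_OPEN,np.ones((5,5))),z,c)
E
python3 - <<'E'
from h import *
im=cv2.imread('pics/w1.png'); c=json.load(open('pics/w1.json'))
print('holder',notblue(im,(225,125,340,250),.008,c))
print('board',green(im,(240,140,322,234),.033,c))
hsv=cv2.cvtColor(im,cv2.COLOR_BGR2HSV)
m=crop(cv2.inRange(hsv,(0,0,90),(180,50,255)),(262,160,298,226))
m=cv2.morphologyEx(m,cv2.MORPH_OPEN,np.ones((5,5)));print('bar(top+side)',rect(m,.063,c))
cv2.imwrite('pics/c1.png',cv2.resize(im[120:245,220:345],None,fx=4,fy=4,interpolation=cv2.INTER_CUBIC))
E
```

```text
holder (array([ 0.3932, -0.3085]), array([131.6, 111.6]), -15.6)
board (array([ 0.3939, -0.3065]), array([99.8, 59.1]), -18.0)
bar(top+side) (array([ 0.3919, -0.3024]), array([72.3, 28.4]), -13.0)
```

View pics/c1.png

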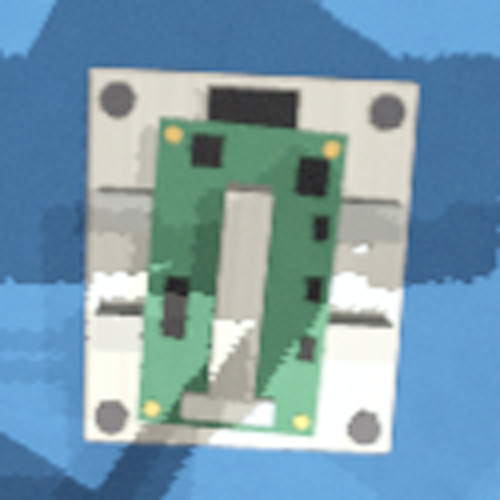

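```bash
python3 -c "
from h import *; goto(0.394,-.3065,.039,72)"
```

```text
t 1.15 pos [ 0.3928 -0.3057  0.2503] yaw -103.0 tilt [-0.0005  0.    ] j6 0.98 shift cm [ 0.15  0.05 21.13] turn 5.0
```

```bash
python3 -m pendant '[[[0.1,0,3],3],[[0.15,0.05,7],5],[[0.15,0.05,11],5],[[0.15,0.05,14],5],[[0.15,0.05,16],5],[[0.15,0.05,16],5],[[0.15,0.05,16],5],[[0.15,0.05,16],5],[[0.15,0.05,16],5],[[0.15,0.05,16],5]]' 1 20; python3 -c "
from h import *; snap('wrist','w2');goto(0.394,-.3065,.039,72)"
```

```text
time: 2.15
position: [0.3953, -0.3064, 0.0918]
tool_rot: [3.102, -0.49, 0.003]
ft_force: [-0.1, 0.4, 0.5]
gripper_width: 0.0871
grip_force: 0.0
t 2.2 pos [ 0.3951 -0.3061  0.0915] yaw -107.9 tilt [ 0.0012 -0.0013] j6 1.07 shift cm [-0.1   0.06  5.25] turn 0.1
```

View pics/w2.png

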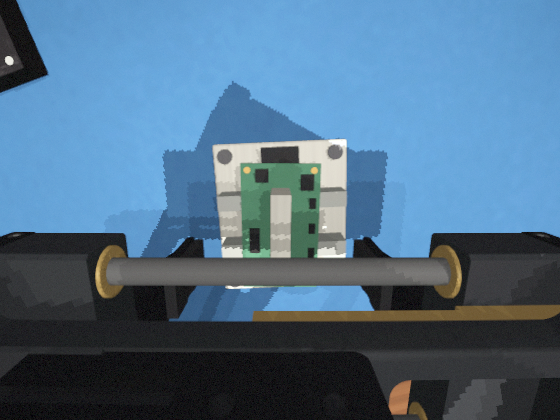

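The bar is at column 281, midway between the fingers at columns 190 and 370, and aligned with them. I'll descend, then close.

```bash
python3 -m pendant '[[[-0.1,0,2],0],[[-0.1,0,4],0],[[-0.1,0,5],0],[[-0.1,0,5.25],0],[[-0.1,0,5.25],0],[[-0.1,0,5.25],0],[[-0.1,0,5.25],0],[[-0.1,0,5.25],0],[[-0.1,0,5.25],0],[[-0.1,0,5.25],0]]' 1 20; python3 -m pendant '[[[0,0,0],0],[[0,0,0],0],[[0,0,0],0],[[0,0,0],0],[[0,0,0],0],[[0,0,0],0],[[0,0,0],0],[[0,0,0],0],[[0,0,0],0],[[0,0,0],0]]' 0 25;python3 -c "
from h import *; goto(0.394,-.3065,.039,72)"
```

```text
time: 3.2
position: [0.3938, -0.3054, 0.0383]
tool_rot: [3.103, -0.49, 0.0]
ft_force: [0.2, -0.6, -0.8]
gripper_width: 0.087
grip_force: 0.0
time: 4.2
position: [0.3937, -0.3054, 0.038]
tool_rot: [3.103, -0.49, 0.0]
ft_force: [-0.6, -0.1, -1.0]
gripper_width: 0.015
grip_force: 0.3
t 4.2 pos [ 0.3937 -0.3054  0.038 ] yaw -107.9 tilt [-0.     -0.0002] j6 1.07 shift cm [ 0.06  0.1  -0.1 ] turn 0.1
```

```bash
python3 -m pendant '[[[0,0,0],0],[[0,0,0],0],[[0,0,-0.5],0],[[0,0,-2],0],[[0,0,-4.5],0],[[0,0,-7.5],0],[[0,0,-10.5],0],[[0,0,-12.5],0],[[0,0,-13],0],[[0,0,-13],0]]' 0 25; python3 -c "
from h import *; goto(0.604,.1204,.17,77.6)"
```

```text
time: 5.2
position: [0.394, -0.3056, 0.1686]
tool_rot: [3.102, -0.49, 0.002]
ft_force: [-0.3, -0.1, -1.6]
gripper_width: 0.0137
grip_force: 25.0
t 5.2 pos [ 0.394  -0.3056  0.1686] yaw -107.9 tilt [ 0.0011 -0.0011] j6 1.07 shift cm [  6.85 -47.    -0.16] turn -5.5
```

```bash
python3 -m pendant '[[[0.15,-1,0],0],[[0.5,-3.5,0],0],[[1,-7,0],-0.5],[[1.5,-10.8,0],-1],[[2.1,-14.6,0],-1.5],[[2.7,-18.4,0],-2],[[3.2,-22.2,0],-2.5],[[3.8,-26,0],-3],[[4.3,-29.5,0],-3.5],[[4.8,-33,0],-4]]'; python3 -c "
from h import *; goto(0.604,.1204,.17,77.6)"
```

```text
time: 6.2
position: [0.5402, -0.0037, 0.1659]
tool_rot: [-3.118, 0.38, 0.005]
ft_force: [-0.1, -0.1, -0.9]
gripper_width: 0.0137
grip_force: 25.0
t 6.2 pos [ 0.5402 -0.0037  0.1659] yaw -103.9 tilt [-0.0034  0.0008] j6 1.66 shift cm [  3.21 -13.58  -0.42] turn -1.5
```

```bash
python3 -m pendant '[[[0.8,-3.3,0],-0.5],[[1.5,-6.6,0],-1],[[2.2,-9.5,0],-1.5],[[2.8,-12,0],-1.5],[[3.1,-13.2,0],-1.5],[[3.2,-13.6,0],-1.5],[[3.2,-13.6,0],-1.5],[[3.2,-13.6,0],-1.5],[[3.2,-13.6,0],-1.5],[[3.2,-13.6,0],-1.5]]'; python3 -c "
from h import *; snap('wrist','w3'); goto(0.604,.1204,.018,77.6)"
```

```text
time: 7.2
position: [0.6048, 0.1172, 0.1682]
tool_rot: [3.123, -0.343, 0.0]
ft_force: [0.2, -0.4, -1.1]
gripper_width: 0.0136
grip_force: 25.0
t 7.25 pos [0.6048 0.1174 0.1682] yaw -102.5 tilt [ 0.0002 -0.0001] j6 1.85 shift cm [-0.15 -0.28 15.02] turn -0.1
```

View pics/w3.png

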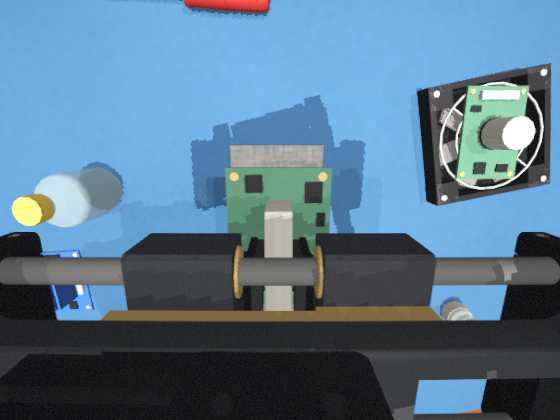

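The bar board hangs level over the pad at (278,200) and is square to it. I'll lower it.

```bash
python3 -m pendant '[[[-0.1,-0.2,2.5],0],[[-0.15,-0.3,6],0],[[-0.15,-0.3,9.5],0],[[-0.15,-0.3,12],0],[[-0.15,-0.3,13.5],0],[[-0.15,-0.3,14.3],0],[[-0.15,-0.3,14.7],0],[[-0.15,-0.3,14.95],0],[[-0.15,-0.3,14.95],0],[[-0.15,-0.3,14.95],0]]'; python3 -c "
from h import *; goto(0.604,.1204,.018,77.6)"
```

```text
time: 8.25
position: [0.605, 0.1214, 0.0197]
tool_rot: [-3.123, 0.34, -0.003]
ft_force: [0.7, -0.7, -0.3]
gripper_width: 0.014
grip_force: 25.0
t 8.25 pos [0.605  0.1214 0.0197] yaw -102.4 tilt [0.0019 0.0001] j6 1.86 shift cm [-0.07  0.12  0.17] turn -0.0
```

```bash
python3 -m pendant '[[[0,0,0],0],[[0,0,0],0],[[0,0,0.05],0],[[0,0,0.1],0],[[0,0,0.1],0],[[0,0,0.15],0],[[0,0,0.15],0],[[0,0,0.15],0],[[0,0,0.15],0],[[0,0,0.15],0]]'; python3 -c "
from h import *; goto(0.604,.1204,.018,77.6)"
```

```text
time: 9.25
position: [0.6043, 0.1214, 0.018]
tool_rot: [3.123, -0.34, 0.0]
ft_force: [-4.3, -0.1, 7.6]
gripper_width: 0.0134
grip_force: 25.0
t 9.25 pos [0.6043 0.1214 0.018 ] yaw -102.4 tilt [ 0.0002 -0.    ] j6 1.86 shift cm [-0.01  0.1   0.  ] turn -0.0
```

```bash
python3 -m pendant '[[[0,0,0],0],[[0,0,0],0],[[0,0,0],0],[[0,0,0],0],[[0,0,0],0],[[0,0,-1],0],[[0,0,-4],0],[[0,0,-8],0],[[0,0,-12.5],0],[[0,0,-17],0]]' 1; python3 -c "
from h import *; im=cv2.imread('pics/w3.png'); c=json.load(open('pics/w3.json'))
print(notblue(im,(405,55,559,215),.025,c), green(im,(450,75,540,190),.028,c))
goto(.622,-.106,.25,77.6)"
```

```text
time: 10.25
position: [0.6038, 0.1214, 0.1893]
tool_rot: [-3.123, 0.341, -0.0]
ft_force: [0.7, 0.3, -0.6]
gripper_width: 0.0834
grip_force: 0.0
(array([ 0.6242, -0.103 ]), array([131.2, 121.3]), 88.9) (array([ 0.6286, -0.1059]), array([90.6, 63.2]), -11.9)
t 10.25 pos [0.6038 0.1214 0.1893] yaw -102.4 tilt [0.0001 0.    ] j6 1.86 shift cm [ 6.68 21.81 -6.07] turn -0.0
```

```bash
python3 -m pendant '[[[0.5,1.5,-1],0],[[1.5,5,-2],0],[[2.6,8.5,-3],0],[[3.7,12,-4],0],[[4.8,15.5,-5],0],[[5.9,19,-6],0],[[6.6,21.5,-6],0],[[6.6,21.8,-6],0],[[6.6,21.8,-6],0],[[6.6,21.8,-6],0]]' 1; python3 -c "
from h import *; snap('wrist','w4');goto(.622,-.106,.25,77.6)"
```

```text
time: 11.25
position: [0.6212, -0.1049, 0.2466]
tool_rot: [-3.122, 0.34, 0.001]
ft_force: [0.4, 0.4, 0.2]
gripper_width: 0.0868
grip_force: 0.0
t 11.3 pos [ 0.6213 -0.1046  0.2467] yaw -102.4 tilt [-0.0006  0.0006] j6 1.49 shift cm [ 0.1   0.12 -0.33] turn 0.0
```

View pics/w4.png

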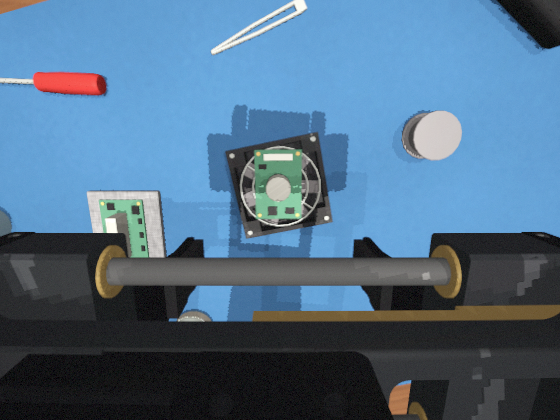

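The fan is at (279,185), turned about 12° in the picture, with the can board at (278,187). The bar board lies flat on the pad at (125,225).

```bash
python3 -c "
from h import *; im=cv2.imread('pics/w4.png'); c=json.load(open('pics/w4.json'))
print('fan',notblue(im,(205,120,350,250),.025,c)); print('board',green(im,(245,140,310,225),.028,c))
w=cast([(232.5,156.5),(313,138),(326.5,218.5),(249.5,233)],.025,c)[:,:2]; print('screws',fit(w),w.mean(0))
hsv=cv2.cvtColor(im,cv2.COLOR_BGR2HSV); m=crop(cv2.inRange(hsv,(0,0,120),(180,50,255)),(262,168,294,206)); m=cv2.morphologyEx(m,cv2.MORPH_OPEN,np.ones((7,7)))
print('can',rect(m,.063,c))
goto(.622,-.106,.25,78)"
```

```text
fan (array([ 0.6244, -0.107 ]), array([121.1, 120.8]), 88.9)
board (array([ 0.6284, -0.1052]), array([91.7, 60.8]), -12.4)
screws (array([ 0.6243, -0.1074]), array([107.4, 106.3]), -1.4) [ 0.62356653 -0.10746855]
can (array([ 0.6305, -0.1059]), array([29.9, 28.5]), -12.5)
t 11.3 pos [ 0.6213 -0.1046  0.2467] yaw -102.4 tilt [-0.0006  0.0006] j6 1.49 shift cm [ 0.1   0.12 -0.33] turn -0.4
```

```bash
python3 -c "
from h import *; goto(.629,-.1055,.034,77.6)"
```

```text
t 11.3 pos [ 0.6213 -0.1046  0.2467] yaw -102.4 tilt [-0.0006  0.0006] j6 1.49 shift cm [ 0.79 -0.07 21.27] turn 0.0
```

```bash
python3 -m pendant '[[[0.4,0,2.5],0],[[0.8,-0.1,6.5],0],[[0.8,-0.1,10.5],0],[[0.8,-0.1,14],0],[[0.8,-0.1,17],0],[[0.8,-0.1,19],0],[[0.8,-0.1,20.3],0],[[0.8,-0.1,21],0],[[0.8,-0.1,21.2],0],[[0.8,-0.1,21.2],0]]' 1; python3 -c "
from h import *; goto(.629,-.1055,.034,77.6)"
```

```text
time: 12.3
position: [0.6303, -0.1064, 0.0359]
tool_rot: [3.123, -0.34, 0.002]
ft_force: [-0.1, 0.9, 0.5]
gripper_width: 0.087
grip_force: 0.0
t 12.3 pos [ 0.6303 -0.1064  0.0359] yaw -102.4 tilt [ 0.0013 -0.0003] j6 1.5 shift cm [-0.15 -0.06  0.19] turn -0.0
```

```bash
python3 -m pendant '[[[0,0,0.05],0],[[0,0,0.1],0],[[0,0,0.1],0],[[0,0,0.1],0],[[0,0,0.1],0],[[0,0,0.1],0],[[0,0,0.1],0],[[0,0,0.1],0],[[0,0,0.1],0],[[0,0,0.1],0]]' 0 30; python3 -c "
from h import *; goto(.629,-.1055,.034,77.6)"
```

```text
time: 13.3
position: [0.6295, -0.1065, 0.034]
tool_rot: [-3.123, 0.341, 0.0]
ft_force: [0.3, -0.2, 0.6]
gripper_width: 0.0291
grip_force: 30.0
t 13.3 pos [ 0.6295 -0.1065  0.034 ] yaw -102.4 tilt [-0.0001  0.    ] j6 1.5 shift cm [-0.07 -0.09 -0.  ] turn -0.0
```

```bash
python3 -m pendant '[[[0,0,-0.5],0],[[0,0,-2],0],[[0,0,-4.5],0],[[0,0,-7.5],0],[[0,0,-10.5],0],[[0,0,-12.5],0],[[0,0,-13],0],[[0,0,-13],0],[[0,0,-13],0],[[0,0,-13],0]]'; python3 -c "
from h import *; goto(.3932,-.3085,.17,74.4)"
```

```text
time: 14.3
position: [0.6284, -0.1062, 0.1621]
tool_rot: [-3.123, 0.34, 0.005]
ft_force: [0.3, -0.2, -2.0]
gripper_width: 0.0296
grip_force: 30.0
t 14.3 pos [ 0.6284 -0.1062  0.1621] yaw -102.4 tilt [-0.0031  0.0009] j6 1.5 shift cm [-18.61  24.83  -0.74] turn 3.2
```

```bash
python3 -m pendant '[[[-0.6,0.8,0],0],[[-2.4,3.2,0],0.5],[[-4.8,6.4,0],1],[[-7.2,9.6,0],1.5],[[-9.6,12.8,0],2],[[-12,16,0],2.5],[[-14.4,19.2,0],3],[[-16.8,22.4,0],3],[[-18.2,24.3,0],3.2],[[-18.6,24.8,0],3.2]]'; python3 -m pendant '[[[0,0,0.5],0],[[0,0,2],0],[[0,0,4],0],[[0,0,4],0],[[0,0,4],0],[[0,0,4],0],[[0,0,4],0],[[0,0,4],0],[[0,0,4],0],[[0,0,4],0]]'; python3 -c "
from h import *; snap('wrist','w5'); goto(.3932,-.3085,.039,74.4)"
```

```text
time: 15.3
position: [0.392, -0.3099, 0.1634]
tool_rot: [-3.112, 0.433, 0.002]
ft_force: [0.8, -0.7, -1.1]
gripper_width: 0.0295
grip_force: 30.0
time: 16.3
position: [0.3946, -0.3087, 0.1243]
tool_rot: [3.112, -0.428, 0.001]
ft_force: [0.6, -0.4, -2.0]
gripper_width: 0.0296
grip_force: 30.0
t 16.35 pos [ 0.3945 -0.3087  0.1242] yaw -105.7 tilt [ 0.0002 -0.0002] j6 1.02 shift cm [-0.13  0.02  8.52] turn -0.1
```

View pics/w5.png

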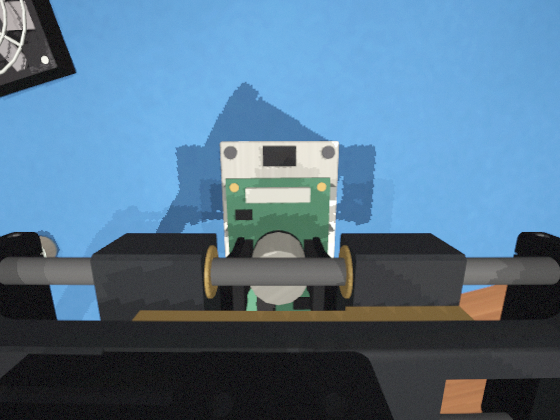

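The board is level and square over the holder. Its far edge is at row 178, columns 225–331, and the holder's far edge is at row 142, columns 221–338. I'll check its position in the hand by casting those points.

```bash
python3 -c "
from h import *; im=cv2.imread('pics/w5.png'); c=json.load(open('pics/w5.json'))
hsv=cv2.cvtColor(im,cv2.COLOR_BGR2HSV); m=crop(cv2.inRange(hsv,(50,70,40),(88,255,255)),(215,160,345,232))
cs=max(cv2.findContours(m,0,1)[0],key=cv2.contourArea).reshape(-1,2)
l=[cs[(cs[:,1]==r)][:,0] for r in (195,205,215)]
a=cs[:,1].min(); L=[(x.min(),r) for x,r in zip(l,(195,205,215)) if len(x)];Rr=[(x.max(),r) for x,r in zip(l,(195,205,215)) if len(x)]; print(a,L,Rr)
far=cast([(278,a)],.1182,c)[0]
o=manip.get_obs(); R=Ro.from_rotvec(o['tool_rot']).as_matrix()
T=lambda p,z:np.round((cast(p,z,c)-o['position'])@R*1000,1)[:,:2].tolist()
print(T([(228,a),(278,a),(328,a)],.1182),T(L,.1182),T(Rr,.1182))
print('holder now',T([(221,142),(338,142)],.008))
"
```

```text
178 [(np.int32(227), 195), (np.int32(227), 205), (np.int32(228), 215)] [(np.int32(328), 195), (np.int32(328), 205), (np.int32(327), 215)]
[[44.0, -29.6], [43.9, -0.9], [43.9, 27.8]] [[34.1, -30.6], [28.1, -30.9], [22.1, -30.5]] [[34.0, 28.2], [28.0, 28.4], [22.0, 28.1]]
holder now [[63.0, -53.3], [62.8, 54.4]]
```

```bash
python3 -m pendant '[[[-0.06,0.15,1],0],[[-0.06,0.15,3],0],[[-0.06,0.15,5],0],[[-0.06,0.15,6.7],0],[[-0.06,0.15,7.6],0],[[-0.06,0.15,8],0],[[-0.06,0.15,8.2],0],[[-0.06,0.15,8.4],0],[[-0.06,0.15,8.45],0],[[-0.06,0.15,8.5],0]]'; python3 -m pendant '[[[0,0,0],0],[[0,0,0],0],[[0,0,0],0],[[0,0,0],0],[[0,0,0],0],[[0,0,0],0],[[0,0,0],0],[[0,0,0],0],[[0,0,0],0],[[0,0,0],0]]'; python3 -c "
from h import *; goto(.3932,-.3085,.039,74.4)"
```

```text
time: 17.35
position: [0.3939, -0.3102, 0.0396]
tool_rot: [3.112, -0.427, 0.001]
ft_force: [0.3, -0.7, -2.0]
gripper_width: 0.0295
grip_force: 30.0
time: 18.35
position: [0.3935, -0.3098, 0.039]
tool_rot: [-3.112, 0.428, 0.0]
ft_force: [0.4, -0.6, -1.9]
gripper_width: 0.0294
grip_force: 30.0
t 18.35 pos [ 0.3935 -0.3098  0.039 ] yaw -105.6 tilt [-0.  0.] j6 1.02 shift cm [-0.06 -0.12  0.  ] turn -0.0
```

Not quite in contact yet, so I'll ease down until the force shows it.

```bash
python3 -m pendant '[[[0,0,0.03],0],[[0,0,0.06],0],[[0,0,0.08],0],[[0,0,0.1],0],[[0,0,0.1],0],[[0,0,0.1],0],[[0,0,0.1],0],[[0,0,0.1],0],[[0,0,0.1],0],[[0,0,0.1],0]]'
```

```text
time: 19.35
position: [0.3936, -0.3099, 0.0389]
tool_rot: [-3.112, 0.427, 0.0]
ft_force: [-2.8, 3.1, 7.5]
gripper_width: 0.0291
grip_force: 30.0
```

Contact reads 7.5 N. I'll release, lift and look.

```bash
python3 -m pendant '[[[0,0,0],0],[[0,0,0],0],[[0,0,0],0],[[0,0,0],0],[[0,0,0],0],[[0,0,-1],0],[[0,0,-4],0],[[0,0,-8],0],[[0,0,-12.5],0],[[0,0,-17],0]]' 1;python3 -m pendant '[[[0,0,-2],0],[[0,0,-4],0],[[0,0,-4],0],[[0,0,-4],0],[[0,0,-4],0],[[0,0,-4],0],[[0,0,-4],0],[[0,0,-4],0],[[0,0,-4],0],[[0,0,-4],0]]'; python3 -c "
from h import *; im,c=snap('wrist','w6')
print('holder',notblue(im,(215,115,345,250),.008,c))
print('board',green(im,(235,135,326,234),.033,c))
goto(.382,.279,.25,77)"
```

```text
time: 20.35
position: [0.3932, -0.3095, 0.2103]
tool_rot: [3.112, -0.428, 0.0]
ft_force: [0.3, -1.0, 1.7]
gripper_width: 0.0867
grip_force: 0.0
time: 21.35
position: [0.3935, -0.3099, 0.2479]
tool_rot: [-3.112, 0.428, 0.0]
ft_force: [0.3, -1.2, 0.1]
gripper_width: 0.087
grip_force: 0.0
holder (array([ 0.3937, -0.3086]), array([130.6, 111.5]), -15.5)
board (array([ 0.3932, -0.3085]), array([89.7, 60. ]), -14.7)
t 21.4 pos [ 0.3935 -0.3099  0.248 ] yaw -105.6 tilt [-0.0001  0.    ] j6 1.02 shift cm [-16.99 -56.39  -0.2 ] turn -2.6
```

The can board is centred on the holder to within 1 mm and 1°. On to the preheater.

```bash
python3 -m pendant '[[[-0.4,-1.2,0],0],[[-1.4,-4.5,0],0],[[-2.6,-8.5,0],-0.3],[[-3.8,-12.5,0],-0.6],[[-5,-16.5,0],-1],[[-6.2,-20.5,0],-1.3],[[-7.4,-24.5,0],-1.6],[[-8.6,-28.5,0],-1.9],[[-9.8,-32.5,0],-2.2],[[-11,-36.5,0],-2.6]]'; python3 -c "
from h import *; goto(.382,.279,.25,77)"
```

```text
time: 22.4
position: [0.3852, 0.0734, 0.2483]
tool_rot: [-3.121, 0.356, -0.002]
ft_force: [0.7, -0.0, 0.3]
gripper_width: 0.087
grip_force: 0.0
t 22.4 pos [0.3852 0.0734 0.2483] yaw -103.0 tilt [0.0011 0.0002] j6 1.78 shift cm [ -4.94 -19.96  -0.17] turn -0.0
```

```bash
python3 -m pendant '[[[-1,-4,0],0],[[-2,-8,0],0],[[-3,-12,0],0],[[-3.9,-15.5,0],0],[[-4.5,-18.2,0],0],[[-4.9,-19.8,0],0],[[-4.9,-20,0],0],[[-4.9,-20,0],0],[[-4.9,-20,0],0],[[-4.9,-20,0],0]]'; python3 -c "
from h import *; im,c=snap('wrist','w7'); goto(.382,.279,.25,77)"
```

```text
time: 23.4
position: [0.3835, 0.2764, 0.2481]
tool_rot: [3.121, -0.359, 0.0]
ft_force: [0.9, 0.1, -0.4]
gripper_width: 0.0868
grip_force: 0.0
t 23.45 pos [0.3836 0.2764 0.2482] yaw -103.1 tilt [0.0003 0.    ] j6 2.26 shift cm [-0.21 -0.21 -0.18] turn -0.1
```

View pics/w7.png

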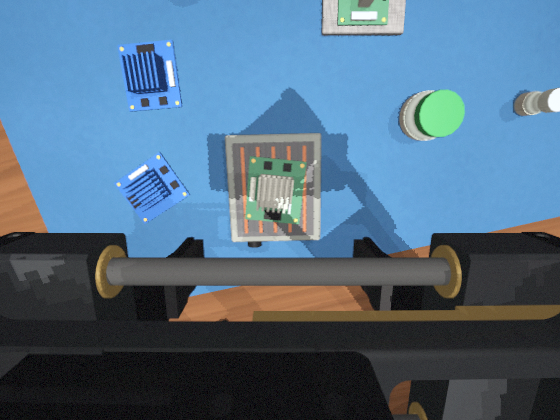

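The preheater spans about (227–321, 134–242), with its knob at (254,244). The fin board is at (275,190), with fins along the picture's vertical.

```bash
python3 -c "
from h import *; im=cv2.imread('pics/w7.png'); c=json.load(open('pics/w7.json'))
print('pre',notblue(im,(205,120,345,241),.04,c), 'corners',fit(cast([(228.5,135.5),(320.5,133.5),(320.5,240),(231.5,241.5)],.04,c)[:,:2]))
print('board',green(im,(238,150,318,232),.043,c))
hsv=cv2.cvtColor(im,cv2.COLOR_BGR2HSV); m=crop(cv2.inRange(hsv,(10,30,30),(40,140,255))|cv2.inRange(hsv,(0,0,90),(180,45,255)),(215,125,335,250))
cv2.imwrite('pics/c7.png',cv2.resize(im[125:250,215:340],None,fx=4.8,fy=4.8,interpolation=cv2.INTER_CUBIC))
"
```

```text
pre (array([0.3881, 0.2817]), array([138.1, 118.7]), -12.0) corners (array([0.3873, 0.2805]), array([136.5, 118. ]), -12.2)
board (array([0.3869, 0.2811]), array([80. , 69.5]), -19.1)
```

View pics/c7.png

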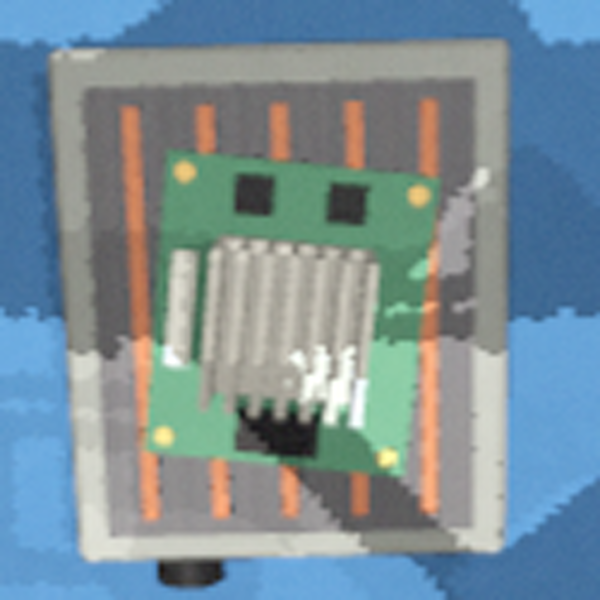

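```bash
python3 -c "
from h import *; goto(.387,.281,.049,70.9)"
```

```text
t 23.45 pos [0.3836 0.2764 0.2482] yaw -103.1 tilt [0.0003 0.    ] j6 2.26 shift cm [ 0.22 -0.52 19.92] turn 6.0
```

```bash
python3 -m pendant '[[[0.2,-0.5,2.5],3],[[0.2,-0.5,6],6],[[0.2,-0.5,9.5],6],[[0.2,-0.5,13],6],[[0.2,-0.5,16],6],[[0.2,-0.5,18],6],[[0.2,-0.5,19],6],[[0.2,-0.5,19.6],6],[[0.2,-0.5,19.8],6],[[0.2,-0.5,19.8],6]]' 1; python3 -c "
from h import *; goto(.387,.281,.049,70.9)"
```

```text
time: 24.45
position: [0.3872, 0.2818, 0.0508]
tool_rot: [-3.097, 0.52, -0.002]
ft_force: [0.5, -0.2, -0.0]
gripper_width: 0.0872
grip_force: 0.0
t 24.45 pos [0.3872 0.2818 0.0508] yaw -109.1 tilt [0.0012 0.0006] j6 2.37 shift cm [0.   0.09 0.18] turn 0.0
```

```bash
python3 -m pendant '[[[0,0.05,0],0],[[0,0.05,0.1],0],[[0,0.05,0.1],0],[[0,0.05,0.1],0],[[0,0.05,0.1],0],[[0,0.05,0.1],0],[[0,0.05,0.1],0],[[0,0.05,0.1],0],[[0,0.05,0.1],0],[[0,0.05,0.1],0]]' 0 30; python3 -m pendant '[[[0,0,0],0],[[0,0,0],0],[[0,0,-0.5],0],[[0,0,-2],0],[[0,0,-4.5],0],[[0,0,-7.5],0],[[0,0,-10.5],0],[[0,0,-12.5],0],[[0,0,-13],0],[[0,0,-13],0]]';python3 -c "
from h import *; goto(.6243,-.1072,.18,88.8)"
```

```text
time: 25.45
position: [0.3863, 0.2811, 0.049]
tool_rot: [3.098, -0.52, -0.0]
ft_force: [-0.2, -0.7, 1.1]
gripper_width: 0.0398
grip_force: 30.0
time: 26.45
position: [0.3867, 0.2814, 0.1796]
tool_rot: [-3.097, 0.52, -0.002]
ft_force: [0.1, -0.1, -1.5]
gripper_width: 0.0401
grip_force: 30.0
t 26.45 pos [0.3867 0.2814 0.1796] yaw -109.0 tilt [0.0015 0.0008] j6 2.37 shift cm [35.14 28.98 -0.04] turn -17.8
```

```bash
python3 -m pendant '[[[0.8,0.7,0],0],[[3,2.5,0],-1],[[6,5,0],-3],[[9,7.5,0],-5],[[12,10,0],-7],[[15,12.5,0],-9],[[18,15,0],-11],[[21,17.5,0],-13],[[24,20,0],-15],[[27,22.4,0],-16]]'; python3 -c "
from h import *; goto(.6243,-.1072,.15,88.8)"
```

```text
time: 27.45
position: [0.5679, -0.021, 0.1767]
tool_rot: [-3.14, 0.083, 0.005]
ft_force: [0.2, 0.7, -1.9]
gripper_width: 0.0401
grip_force: 30.0
t 27.45 pos [ 0.5679 -0.021   0.1767] yaw -93.0 tilt [-0.0034  0.0004] j6 1.45 shift cm [6.1  8.32 2.65] turn -1.8
```

```bash
python3 -m pendant '[[[2,2.7,0.5],-1],[[3.8,5.2,1],-1.8],[[5.2,7.1,2],-1.8],[[5.9,8.1,2.6],-1.8],[[6.1,8.3,2.6],-1.8],[[6.1,8.3,2.6],-1.8],[[6.1,8.3,2.6],-1.8],[[6.1,8.3,2.6],-1.8],[[6.1,8.3,2.6],-1.8],[[6.1,8.3,2.6],-1.8]]'; python3 -c "
from h import *; snap('wrist','w8'); goto(.6243,-.1072,.034,88.8)"
```

```text
time: 28.45
position: [0.6251, -0.1043, 0.1536]
tool_rot: [3.141, -0.033, 0.001]
ft_force: [0.3, -0.1, -1.4]
gripper_width: 0.0396
grip_force: 30.0
t 28.5 pos [ 0.625  -0.1045  0.1535] yaw -91.2 tilt [ 0.0006 -0.0002] j6 1.3 shift cm [-0.07  0.27 11.95] turn -0.0
```

View pics/w8.png

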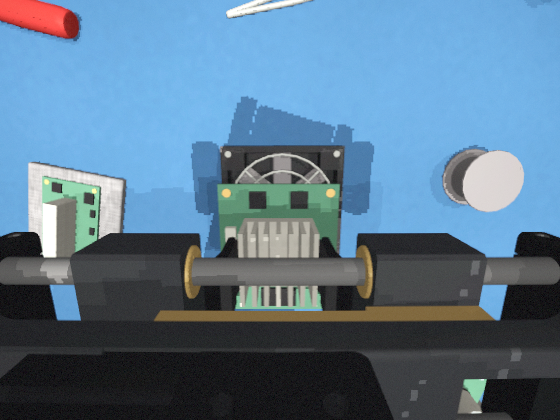

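The fin board hangs level with its far edge at row 184, columns 218–341. The fan's far edge is at row 146, columns 221–344, and the two are parallel. I'll get the relative offset.

```bash
python3 -c "
from h import *; c=json.load(open('pics/w8.json'))
o=manip.get_obs(); R=Ro.from_rotvec(o['tool_rot']).as_matrix()
T=lambda p,z:np.round((cast(p,z,c)-o['position'])@R*1000,1)[:,:2].tolist()
z=.1535-.009+.003
print('board far corners',T([(218,184),(341,184)],z),'fan far corners',T([(221,146.5),(344,146.5)],.025))"
```

```text
board far corners [[40.7, -35.7], [40.6, 35.3]] fan far corners [[58.8, -56.0], [58.6, 62.6]]
```

```bash
python3 -m pendant '[[[-0.12,0.3,1.5],0],[[-0.12,0.3,4],0],[[-0.12,0.3,6.5],0],[[-0.12,0.3,8.7],0],[[-0.12,0.3,10.3],0],[[-0.12,0.3,11.2],0],[[-0.12,0.3,11.5],0],[[-0.12,0.3,11.7],0],[[-0.12,0.3,11.8],0],[[-0.12,0.3,11.9],0]]'; python3 -m pendant '[[[0,0,0],0],[[0,0,0],0],[[0,0,0],0],[[0,0,0],0],[[0,0,0.03],0],[[0,0,0.06],0],[[0,0,0.1],0],[[0,0,0.1],0],[[0,0,0.1],0],[[0,0,0.1],0]]'; python3 -c "
from h import *; goto(.6243,-.1072,.034,88.8)"
```

```text
time: 29.5
position: [0.6246, -0.1081, 0.0351]
tool_rot: [3.141, -0.034, 0.003]
ft_force: [0.0, -1.0, -1.4]
gripper_width: 0.0399
grip_force: 30.0
time: 30.5
position: [0.6238, -0.1078, 0.034]
tool_rot: [3.141, -0.034, 0.0]
ft_force: [-3.7, 1.3, 6.9]
gripper_width: 0.0394
grip_force: 30.0
t 30.5 pos [ 0.6238 -0.1078  0.034 ] yaw -91.2 tilt [ 0.0001 -0.0001] j6 1.3 shift cm [ 0.05 -0.06  0.  ] turn -0.0
```

```bash
python3 -m pendant '[[[0,0,0],0],[[0,0,0],0],[[0,0,0],0],[[0,0,0],0],[[0,0,0],0],[[0,0,-1],0],[[0,0,-4],0],[[0,0,-8],0],[[0,0,-12.5],0],[[0,0,-17],0]]' 1;python3 -m pendant '[[[0,0,-2],0],[[0,0,-4],0],[[0,0,-4],0],[[0,0,-4],0],[[0,0,-4],0],[[0,0,-4],0],[[0,0,-4],0],[[0,0,-4],0],[[0,0,-4],0],[[0,0,-4],0]]'; python3 -c "
from h import *; im,c=snap('wrist','w9')
print('fan',notblue(im,(205,115,350,250),.025,c))
print('board',green(im,(225,135,335,236),.028,c))
goto(.6043,.1214,.1,77.6)"
```

```text
time: 31.5
position: [0.6234, -0.1077, 0.2053]
tool_rot: [3.141, -0.034, 0.0]
ft_force: [1.3, 0.6, -0.0]
gripper_width: 0.0865
grip_force: 0.0
time: 32.5
position: [0.6237, -0.1078, 0.2429]
tool_rot: [-3.141, 0.034, 0.0]
ft_force: [0.3, 0.3, 0.2]
gripper_width: 0.0872
grip_force: 0.0
fan (array([ 0.6244, -0.1072]), array([121.1, 120. ]), 88.7)
board (array([ 0.6242, -0.1066]), array([81.4, 71.3]), -1.0)
t 32.55 pos [ 0.6237 -0.1078  0.243 ] yaw -91.2 tilt [-0.  0.] j6 1.3 shift cm [ -2.44 -22.87  14.3 ] turn 11.2
```

The fin board is centred on the fan to 0.6 mm and 0.3°. Next I'll fetch the bar board from the pad.

```bash
python3 -m pendant '[[[-0.2,-1.5,0],0],[[-0.6,-5,0],2],[[-1,-8.7,0],4],[[-1.4,-12.5,1],6],[[-1.8,-16.3,3],8],[[-2.2,-19.8,6],10],[[-2.4,-22.2,9.5],11.2],[[-2.4,-22.9,12.5],11.2],[[-2.4,-22.9,14],11.2],[[-2.4,-22.9,14.3],11.2]]' 1; python3 -m pendant '[[[0,0,0],0],[[0,0,0],0],[[0,0,0],0],[[0,0,0],0],[[0,0,0],0],[[0,0,0],0],[[0,0,0],0],[[0,0,0],0],[[0,0,0],0],[[0,0,0],0]]' ; python3 -c "
from h import *; snap('wrist','w10'); goto(.6043,.1214,.018,77.6)"
```

```text
time: 33.55
position: [0.6029, 0.122, 0.0978]
tool_rot: [3.122, -0.339, -0.006]
ft_force: [-0.6, -0.8, 0.6]
gripper_width: 0.087
grip_force: 0.0
time: 34.55
position: [0.6046, 0.1217, 0.0999]
tool_rot: [3.123, -0.341, -0.0]
ft_force: [0.4, -0.9, 0.2]
gripper_width: 0.087
grip_force: 0.0
t 34.6 pos [0.6047 0.1217 0.1   ] yaw -102.4 tilt [-0.0001  0.    ] j6 1.86 shift cm [-0.03  0.04  8.2 ] turn -0.0
```

View pics/w10.png

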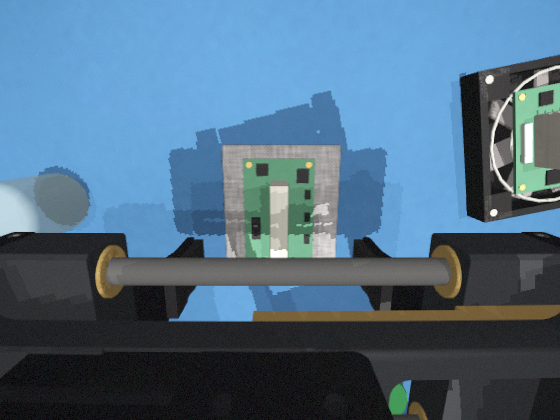

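The bar is at column 279, between the fingers and parallel to them. I'll descend, grip and lift.

```bash
python3 -m pendant '[[[0,0,1.5],0],[[0,0,4],0],[[0,0,6.3],0],[[0,0,7.5],0],[[0,0,8],0],[[0,0,8.1],0],[[0,0,8.1],0],[[0,0,8.1],0],[[0,0,8.1],0],[[0,0,8.1],0]]' 1; python3 -m pendant '[[[0,0,0],0],[[0,0,0],0],[[0,0,0],0],[[0,0,0],0],[[0,0,0],0],[[0,0,0],0],[[0,0,0],0],[[0,0,0],0],[[0,0,0],0],[[0,0,0],0]]' 0 30; python3 -m pendant '[[[0,0,0],0],[[0,0,0],0],[[0,0,-0.5],0],[[0,0,-2],0],[[0,0,-4.5],0],[[0,0,-7.5],0],[[0,0,-11],0],[[0,0,-14],0],[[0,0,-16],0],[[0,0,-16],0]]';python3 -c "
from h import *; goto(.387,.2812,.18,77.9)"
```

```text
time: 35.6
position: [0.6053, 0.1217, 0.0198]
tool_rot: [-3.123, 0.341, -0.002]
ft_force: [-0.2, 0.1, -0.4]
gripper_width: 0.0869
grip_force: 0.0
time: 36.6
position: [0.6047, 0.1216, 0.019]
tool_rot: [3.123, -0.341, -0.0]
ft_force: [-0.6, 0.0, -0.9]
gripper_width: 0.015
grip_force: 0.0
time: 37.6
position: [0.6075, 0.1219, 0.1847]
tool_rot: [-3.121, 0.34, -0.014]
ft_force: [-0.2, -0.2, 0.0]
gripper_width: 0.0139
grip_force: 30.0
t 37.6 pos [0.6075 0.1219 0.1847] yaw -102.4 tilt [0.0088 0.0007] j6 1.86 shift cm [-24.96 -10.8    0.29] turn -0.3
```

```bash
python3 -m pendant '[[[-0.8,-0.3,0],0],[[-3,-1.3,0],0],[[-6,-2.6,0],0],[[-9,-3.9,0],0],[[-12,-5.2,0],0],[[-15,-6.5,0],0],[[-18,-7.8,0],0],[[-21,-9.1,0],-0.3],[[-23.5,-10.2,0],-0.3],[[-24.8,-10.8,0.5],-0.3]]'; python3 -m pendant '[[[0,0,1],0],[[0,0,2],0],[[0,0,2],0],[[0,0,2],0],[[0,0,2],0],[[0,0,2],0],[[0,0,2],0],[[0,0,2],0],[[0,0,2],0],[[0,0,2],0]]'; python3 -c "
from h import *; snap('wrist','w11'); goto(.387,.2812,.049,77.9)"
```

```text
time: 38.6
position: [0.383, 0.2813, 0.1725]
tool_rot: [3.123, -0.33, -0.004]
ft_force: [0.5, -0.6, -0.5]
gripper_width: 0.0137
grip_force: 30.0
time: 39.6
position: [0.3859, 0.2806, 0.1541]
tool_rot: [-3.124, 0.332, -0.0]
ft_force: [-0.7, -0.6, -0.7]
gripper_width: 0.0134
grip_force: 30.0
t 39.65 pos [0.3858 0.2806 0.1541] yaw -102.1 tilt [0.0001 0.0001] j6 2.25 shift cm [ 0.1  -0.08 10.51] turn -0.0
```

View pics/w11.png

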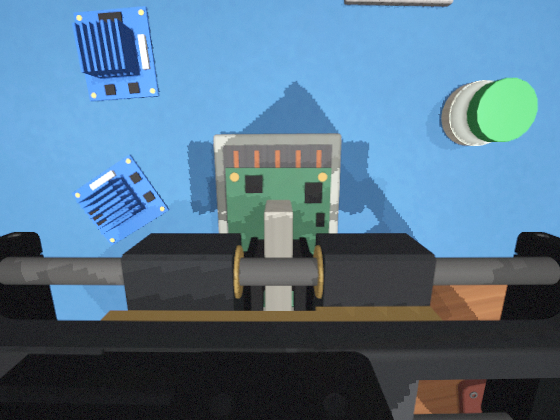

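The bar board is held level with its far edge at row 167, columns 225–331. The preheater's far edge is at row 135, columns 214–341, and the two are parallel.

```bash
python3 -c "
from h import *; c=json.load(open('pics/w11.json'))
o=manip.get_obs(); R=Ro.from_rotvec(o['tool_rot']).as_matrix()
T=lambda p,z:np.round((cast(p,z,c)-o['position'])@R*1000,1)[:,:2].tolist()
z=.1541-.009+.003
print('board far corners',T([(225,167),(331,167)],z),'pre far corners',T([(215,135.5),(341,135)],.04))"
```

```text
board far corners [[50.3, -31.1], [50.2, 29.2]] pre far corners [[68.8, -58.2], [69.1, 56.4]]
```

```bash
python3 -m pendant '[[[0,0,1.5],0],[[0,0,4],0],[[0,0,6.2],0],[[0,0,8],0],[[0,0,9.2],0],[[0,0,9.8],0],[[0,0,10.1],0],[[0,0,10.3],0],[[0,0,10.4],0],[[0,0,10.4],0]]'; python3 -m pendant '[[[0,0,0],0],[[0,0,0],0],[[0,0,0],0],[[0,0,0],0],[[0,0,0.03],0],[[0,0,0.06],0],[[0,0,0.1],0],[[0,0,0.15],0],[[0,0,0.15],0],[[0,0,0.15],0]]'; python3 -c "
from h import *; goto(.387,.2812,.049,77.9)"
```

```text
time: 40.65
position: [0.3862, 0.2808, 0.0505]
tool_rot: [-3.123, 0.332, -0.001]
ft_force: [0.2, -1.3, -0.1]
gripper_width: 0.014
grip_force: 30.0
time: 41.65
position: [0.3858, 0.2806, 0.049]
tool_rot: [3.124, -0.332, -0.0]
ft_force: [-2.7, -1.6, 5.2]
gripper_width: 0.0141
grip_force: 30.0
t 41.65 pos [0.3858 0.2806 0.049 ] yaw -102.1 tilt [-0.0002 -0.0002] j6 2.25 shift cm [ 0.1  -0.09 -0.  ] turn -0.0
```

```bash
python3 -m pendant '[[[0,0,0],0],[[0,0,0],0],[[0,0,0],0],[[0,0,0],0],[[0,0,0],0],[[0,0,-1],0],[[0,0,-4],0],[[0,0,-8],0],[[0,0,-12.5],0],[[0,0,-17],0]]' 1;python3 -m pendant '[[[0,0,-2],0],[[0,0,-4],0],[[0,0,-4],0],[[0,0,-4],0],[[0,0,-4],0],[[0,0,-4],0],[[0,0,-4],0],[[0,0,-4],0],[[0,0,-4],0],[[0,0,-4],0]]'; python3 -c "
from h import *; im,c=snap('wrist','w12')
print('pre',notblue(im,(200,115,350,243),.04,c))
print('board',green(im,(235,135,330,238),.043,c)); goto(.387,.2812,.25,77.9)
im,c=snap('top','top1'); cv2.imwrite('pics/end.png',np.vstack([im[120:340,60:560],cv2.imread('pics/w12.png')[100:270,30:530]]))"
```

```text
time: 42.65
position: [0.3854, 0.2804, 0.2208]
tool_rot: [-3.124, 0.332, -0.0]
ft_force: [1.0, 0.7, 0.1]
gripper_width: 0.0833
grip_force: 0.0
time: 43.65
position: [0.3858, 0.2805, 0.2584]
tool_rot: [3.124, -0.332, -0.0]
ft_force: [-0.5, 0.3, -0.0]
gripper_width: 0.0871
grip_force: 0.0
pre (array([0.3862, 0.2821]), array([141.9, 118.9]), -11.8)
board (array([0.3856, 0.2815]), array([99.7, 59.9]), -12.2)
t 43.7 pos [0.3858 0.2806 0.2585] yaw -102.1 tilt [-0.0001 -0.    ] j6 2.25 shift cm [ 0.1  -0.09  0.85] turn -0.0
```

View pics/end.png

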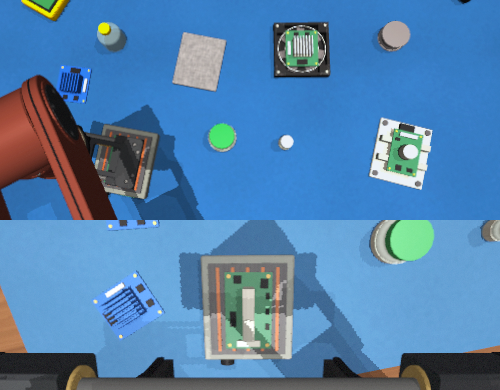

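All three boards lie centred and square: fin on the fan at (300,48), can on the holder at (408,152), and bar on the preheater at (248,308). The pad is empty and the vial, tub and bottle are undisturbed. The gripper is open and clear, so I'm handing in.

```bash
python3 -c "
from plant import manip; print(manip.close_job())"
```

```text
the job is handed in; nothing more can be done
None
```

I handed the job in after about 44 s of the 125 s: by my camera measurements the fin board is on the fan, the can board on the holder and the bar board on the preheater, each within about 1 mm and 1° of centred and square, with the vial, tub and bottle still standing.

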